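Roll a brass pipe stub into the V-block and up to its stop

ROBOT

A 6-joint arm with a two-finger parallel gripper is mounted at the origin on the work surface. World frame = base frame: x ahead of the robot, y to its left, z up, the work surface at z = 0. Lengths are in mm, angles in rad, forces in N, time in s.
With the tool pointing down it reaches from about 275 to 825 mm from the base axis. Payload 5.2 kg.
Tool frame: the origin (TCP) lies midway between the tips of the shut fingers; the grasp point (between the pads) lies 19 mm behind it; z points along the fingers, y is the direction in which the jaws open and shut (so a half turn about z gives the same grasp; the last joint's range is limited). The gripper opens to 93 mm and grips with 3 to 60 N. Pads are 15 mm wide; open, the fingers measure 128 mm over their backs; the gripper's body (75 mm by 188 mm) begins 65 mm behind the grasp point.
Start: joints at [1.133, 0.259, 1.535, -0, 1.348, -0.203], TCP at [127.934, 534.919, 218.653] pointing down, gripper open.
Joint ranges: [-3.14, 3.14], [-0.91, 2.08], [0.19, 2.58], [-1.22, 4.36], [0.22, 2.71], [-3.12, 3.12]. Speed limits (rad/s): [2.57, 2.57, 3.14, 3.14, 3.14, 3.14].

INTERFACE

Orientations are given as a unit quaternion [x, y, z, w].
In Python, from station import get_obs, viewer, robot gives the robot as it stands.
- The arm moves only by the shell command python3 -m handwheel 'ROWS' [OPENING] [FORCE]. ROWS is a JSON object of lists of equal length, an entry for each row: "travel": the shift along the world's x, y, z in m, a list of three; "rotation": the turn, a rotation vector about the world's x, y, z in rad, a list of three. In form: {"travel": [[x, y, z], ...], "rotation": [[ax, ay, az], ...]}. A call has 1 to 5 rows; each row shifts and turns the pose as measured when the row begins; what a row does not reach is not made up. A row lasts 1/8 s, in which the tool goes at most 62.5 mm and 10.7 degrees, less where a joint would pass 70% of its speed; a pose out of reach is approached as far as the arm can. A call is refused whole if a number of a shift passes 0.0625 or a number of a turn 0.188, either way. A call with a gripper value outside its range is refused whole. OPENING is the opening, from 0 (shut) to 1 (fully open), set as the call begins (- or left out, the last holds). The fingers move at their own pace and stop on an object; FORCE is the grip in N (left out, the last holds). Time passes only in rows, so rows that do not move let the fingers close. It gives the time, the measured TCP pose, the force and the opening at its end, in the units of the state.
- get_obs(): the state, without advancing time (a new reading comes with each control period).
- viewer.camera(name): name is "side" or "top" or "wrist"; returns (picture, depth): 384x512x3 uint8, red, green, blue; 384x512 float32, mm along the optical axis (not along the pixel's ray), 0 where there is no reading.
- viewer.calibration(name): a dict with "fov_y" (degrees; the focal length in pixels is half the picture's height over the tangent of half this angle, whatever the lens; pixels are square), "cx", "cy" (the principal point, pixels), "extrinsics" (4x4, takes a point from world to camera coordinates); the wrist camera has in their place "mount" (4x4, takes a point from camera to tool coordinates, whose origin is the TCP and whose axes are the flange's). Camera axes: x right, y down, z forward; pixel columns grow to the right and rows downward; lengths in mm; the calibration is good to about 2 mm. The wrist camera is an equidistant fisheye: a pixel r from the principal point sees the ray r / f radians off the axis. A picture is of the moment at which its call begins: read the wrist's pose just before it. calibration takes no time and is no camera call.
- robot.hand_in(): hands the job in, once; it reports no verdict.
The state is a dict: "time": time; "joints": joint angles; "joint_velocities": joint speeds; "tau": joint torques, N m; "position": TCP position; "eef_rot": TCP orientation; "force": force on the tool from outside, world axes, zero at the start; "wrist_torque": the same for the moment, N m; "width": finger opening in mm.
Only numpy, scipy, OpenCV 4.12 (cv2) and the standard library are available. Lean on these libraries where they do the work, as an engineer would, in place of code of your own. Each camera call takes 0.05 s, during which the arm holds its last target. There are 200 camera calls.

TASK

Set the brass pipe stub in the V-block ready for soldering: with the fingers only, roll it across the soldering board by its side until it drops into the V-block's groove, then push gently on its end to slide it along the groove until it rests against the black end stop. Do not pinch or lift the pipe, keep it from falling off the board, and leave the other things on the bench where they are.

Things in the scene. Friction and masses are not known exactly. Their poses are not given: they have to be found in the camera images.
- bar: thick-walled brass pipe stub, 28 mm diameter, 120 mm long, 0.37 kg, rolls very easily. Origin at its middle, on its axis; x runs along it (y, z turn as it rolls). Axis height 39 mm on the board, 30 mm in the groove. Starts within 2 degrees of parallel to the groove; rolled straight in, its leading end lies 8 to 45 mm short of the stop. In the groove it slides endways under 4 to 12 N.
- vblock: fixed blued-steel block by the board's left or right edge, 110 (x) x 50 (y) x 23 mm high; origin under its centre, z up. Bright 90 degree groove along x in its middle, 26 mm wide, 13 mm deep. Black stop, 50 wide, 46 high, 8 thick, across the +x end (away from robot), inner face at x = 55 mm; other end open. Pipe seated and touching the stop: its middle is at x = -5, y = 0, z = 30 mm here.
- board: fixed pale, scorched soldering board in a thin tray, 200 mm (x) by 240 mm (y), flat top 25 mm above the bench. Origin at the centre of the underside; x points away from the robot, parallel to the groove, z up. The V-block stands beyond one y edge and the charcoal block beyond the other.
- charcoal: loose black charcoal block, 100 x 50 x 25 mm, against the board's other side edge; origin at the centre of the underside. Leave alone.
- tweezers: loose steel cross-lock tweezers with red-brown grips, 160 mm long, 11 mm high, lying across the far strip of the board; origin at the middle of the underside. Leave alone.
- bangle: loose copper ring, 36 mm across, 8 mm high, lying on the far strip of the board; origin at the centre of the underside. Leave alone.
- flux: flux jar with blue cap, 52 mm diameter, 60 mm high, standing on the bench to the left; origin at the centre of the underside. Leave alone.
- dish: white ceramic dish, 80 mm across, 28 mm high, on the bench to the right; origin at the centre of the underside. Leave alone.
- mallet: wooden mallet, 220 mm long, lying beyond the board; origin under its middle. Leave alone.
- stub: short solid copper round, 22 mm diameter, 70 mm high, standing on end on the bench to the left; origin at the centre of the underside. Leave alone.
- brush: flux brush, 160 mm long, lying on the bench to the right; origin under its middle. Leave alone.
Not all that is in view belongs to the job. There is more than one size of the vblock; the one meant has the size given above.

How it is judged (in metres and radians):
On the way, in this order (a step that is already met when the one before it is completed fails the run):
1. the pipe rolls on the soldering board (angular speed of bar above 0.3 rad/s and height (world z) of bar between 0.036 and 0.042 m), for 0.2 s.
2. the pipe lies in the groove of the V-block (y of bar in the frame of vblock between -0.003 and 0.003 m and z of bar in the frame of vblock between 0.0265 and 0.033 m and angle between the x axis of bar and the x axis of vblock, either way round below 0.05 rad), for 0.2 s.
At the end, for the whole second after the job is handed in: The pipe lies at rest in the V-block's groove (axis within 3 mm of the groove's middle and about 3 mm of its seated height, within 0.05 rad of parallel), its end within 3 mm of the end stop (all of step 2 and x of bar in the frame of vblock between -0.008 and -0.002 m and linear speed of bar below 0.01 m/s); the robot touches nothing.
It fails at once if the pipe is lifted (its axis more than 8 mm above its height on the board) (height (world z) of bar above 0.047 m).
It fails at once if the pipe is pinched or pushed hard (more than 35 N from the fingers) (contact force between the fingers and bar above 35 N).
It fails at once if the pipe is pushed with the arm or the gripper's body instead of the fingers (over 5 N) (contact force between the arm and bar above 5 N).
It fails at once if the pipe falls off the board (height (world z) of bar below 0.02 m).
It fails at once if another thing on the bench is moved by more than 15 mm (distance of any of charcoal, tweezers, bangle, flux, dish, mallet, stub, brush from where it was at the start of the episode above 0.015 m).
It also fails if it takes over 54 s, if anything falls off the work surface, if the arm or the gripper's body presses on something with over 40 N, if the wrist force passes 120 N, or if a joint passes its speed limit or range.

## Working session

There is one attempt and no reset: what is moved stays moved. The work goes in short steps, Python scripts to look and compute and a shell command to move; the robot and the scene stay as the last step left them, time stands still between calls to the robot, and variables do not carry over. Pictures are saved under pics/ and viewed, about 8 in all and at most 12, crops included, and the job is handed in when it is done.

```bash
mkdir -p pics; ls
cat > h.py <<'E'
import numpy as np, cv2
from station import get_obs, viewer, robot
def cam(n):
    p,d=viewer.camera(n); return p,d
def K(n,shape=(384,512)):
    c=viewer.calibration(n); f=shape[0]/2/np.tan(np.radians(c['fov_y'])/2); return f,c['cx'],c['cy'],np.array(c['extrinsics'])
def plane(n,u,v,z):
    f,cx,cy,E=K(n); Ei=np.linalg.inv(E); o=Ei[:3,3]; d=Ei[:3,:3]@np.array([(u-cx)/f,(v-cy)/f,1]); return o+d*(z-o[2])/d[2]
def cloud(n,d):
    f,cx,cy,E=K(n); v,u=np.mgrid[:384,:512]; P=np.stack([(u-cx)/f*d,(v-cy)/f*d,d],-1)
    Ei=np.linalg.inv(E); return P@Ei[:3,:3].T+Ei[:3,3]
E
python3 - <<'E'
from h import *
for n in ('top','side'):
    p,d=cam(n); cv2.imwrite(f'pics/{n}0.png',cv2.resize(p[...,::-1],(768,576),interpolation=cv2.INTER_CUBIC)); np.savez(f'pics/{n}0.npz',p=p,d=d); print(viewer.calibration(n))
print(get_obs())
E
```

```text
pics
{'fov_y': 44.02795772375381, 'cx': 256.6922233133932, 'cy': 191.1191847646285, 'extrinsics': array([[ 2.23085209e-02, -9.99374802e-01,  2.74287412e-02,
        -3.56734235e+01],
       [-9.93870137e-01, -2.51403968e-02, -1.07657375e-01,
         6.00843409e+02],
       [ 1.08279637e-01, -2.48589299e-02, -9.93809616e-01,
         1.25516446e+03],
       [ 0.00000000e+00,  0.00000000e+00,  0.00000000e+00,
         1.00000000e+00]])}
{'fov_y': 51.860991059639645, 'cx': 242.33238832369034, 'cy': 186.38316360828165, 'extrinsics': array([[ 9.79031828e-01, -2.03480347e-01,  9.61393618e-03,
        -5.70071857e+02],
       [-1.18549878e-01, -6.07503803e-01, -7.85420305e-01,
         1.28414237e+02],
       [ 1.65658099e-01,  7.67811747e-01, -6.18888129e-01,
         8.80762852e+02],
       [ 0.00000000e+00,  0.00000000e+00,  0.00000000e+00,
         1.00000000e+00]])}
{'time': 0.1, 'joints': array([ 1.13322529e+00,  2.59285419e-01,  1.53593768e+00,  5.18811226e-06,
        1.34801407e+00, -2.02777743e-01]), 'joint_velocities': array([ 1.99488075e-03, -1.06015829e-03, -1.87801976e-03, -2.35030584e-04,
       -1.17345401e-04, -3.11183695e-05]), 'tau': array([ 1.36771530e-03, -4.38215590e+01, -2.84640205e+01,  7.18287332e-02,
        3.62306123e-02, -1.69731697e-05]), 'position': array([127.70881004, 534.47415103, 217.90704477]), 'eef_rot': array([ 1.17127706e-01,  9.93116521e-01, -7.79675991e-04, -2.61192177e-04]), 'force': array([ 0.23573182, -0.36889146,  0.41329003]), 'wrist_torque': array([-0.02814861, -0.01796764, -0.03842266]), 'width': 93.03921815536599}
```

View pics/top0.png

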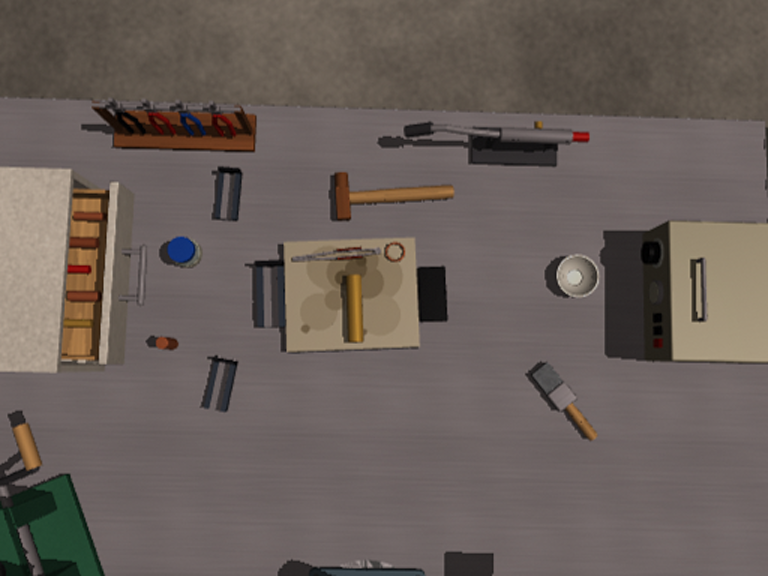

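View pics/side0.png

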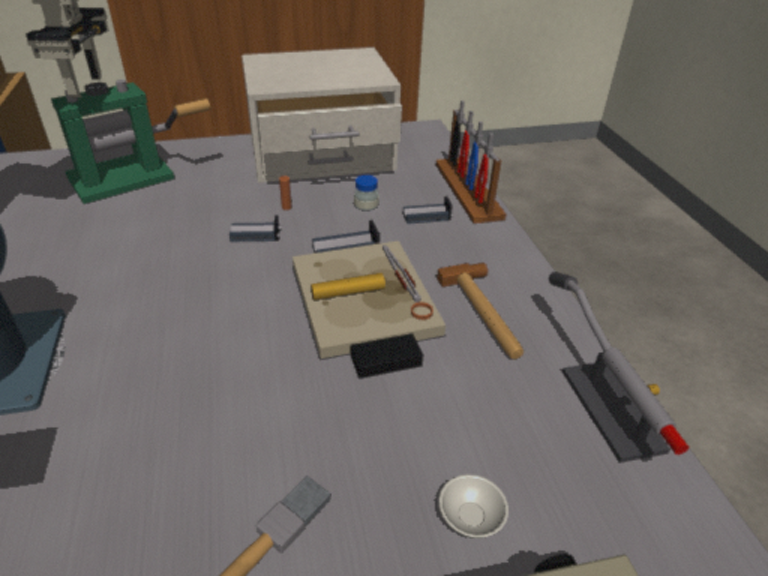

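The top view shows the pipe at (355,308) on the board, with the tweezers at (335,254) and the bangle at (394,251) on the far strip. The charcoal block is at (432,293). There are three V-block candidates: (268,294) abutting the board's left edge, (227,193) and (219,383). Only the first stands by the board edge, so I'll check its size and confirm it in a crop.

Run:
```python
from h import *
z=np.load('pics/top0.npz'); p,d=z['p'],z['d']; C=cloud('top',d)
hsv=cv2.cvtColor(p,cv2.COLOR_RGB2HSV)
# pipe
m=(hsv[...,1]>130)&(hsv[...,0]>15)&(hsv[...,0]<30)&(C[...,2]>25)&(C[...,2]<70)
m[:, :210]=0; m[:,270:]=0; m[:170]=0
ys,xs=np.nonzero(m); print('pipe px',len(xs),xs.min(),xs.max(),ys.min(),ys.max())
P=C[m]; r=cv2.minAreaRect(np.float32(np.c_[xs,ys])); print(r)
print('pipe z pct',np.percentile(P[:,2],[5,50,95]))
for q in cv2.boxPoints(r): print('corner@39',plane('top',*q,39).round(1))
Q=np.float32([plane('top',u,v,45)[:2] for u,v in zip(xs,ys)])
l=cv2.fitLine(Q,cv2.DIST_L2,0,.01,.01).ravel(); print('line',l,'angle deg',np.degrees(np.arctan(l[1]/l[0])),'xrange',Q[:,0].min(),Q[:,0].max())
# board
bm=(C[...,2]>19)&(C[...,2]<31)&(hsv[...,2]>90)&(hsv[...,1]<110); bm[:150]=0;bm[245:]=0;bm[:,:186]=0;bm[:,285:]=0
c=max(cv2.findContours(bm.astype(np.uint8),0,1)[0],key=cv2.contourArea); r=cv2.minAreaRect(c)
B=np.array([plane('top',*q,25) for q in cv2.boxPoints(r)]); print('board\n',B.round(1),B.mean(0))
# candidates: rough dims by height
for nm,(u0,u1,v0,v1) in dict(A=(166,190,170,222),B=(138,162,108,150),C=(132,160,234,276)).items():
    S=C[v0:v1,u0:u1].reshape(-1,3); k=S[:,2]>10; S=S[k]; rr=cv2.minAreaRect(np.float32(S[:,:2])); print(nm,rr,'zmax',S[:,2].max())
cv2.imwrite('pics/crop1.png',cv2.resize(p[160:245,160:285,::-1],(750,510),interpolation=cv2.INTER_CUBIC))
```

```text
pipe px 452 230 241 183 227
((235.93299865722656, 205.02577209472656), (44.363285064697266, 10.125908851623535), 87.39744567871094)
pipe z pct [40.97696965 49.27190524 54.51076677]
corner@39 [620.8  51.7  39. ]
corner@39 [622.8  24.5  39. ]
corner@39 [503.5  16.   39. ]
corner@39 [501.6  42.9  39. ]
line [9.9788475e-01 6.5007724e-02 5.6179602e+02 3.3592690e+01] angle deg 3.7272964 xrange 502.5214 621.0288
board
 [[679.8 168.3  25. ]
 [696.  -73.5  25. ]
 [496.  -84.9  25. ]
 [481.1 153.   25. ]] [588.23099056  40.73187092  25.        ]
A ((530.61669921875, 138.11505126953125), (265.995361328125, 114.17666625976562), 38.4898681640625) zmax 1313.0582104749265
B ((622.3104248046875, 172.9609375), (448.1208801269531, 85.4149169921875), 34.571102142333984) zmax 1313.0582104749265
C ((417.7737731933594, 154.30450439453125), (284.1470031738281, 98.1847915649414), 88.06758117675781) zmax 1313.0582104749265
```

View pics/crop1.png

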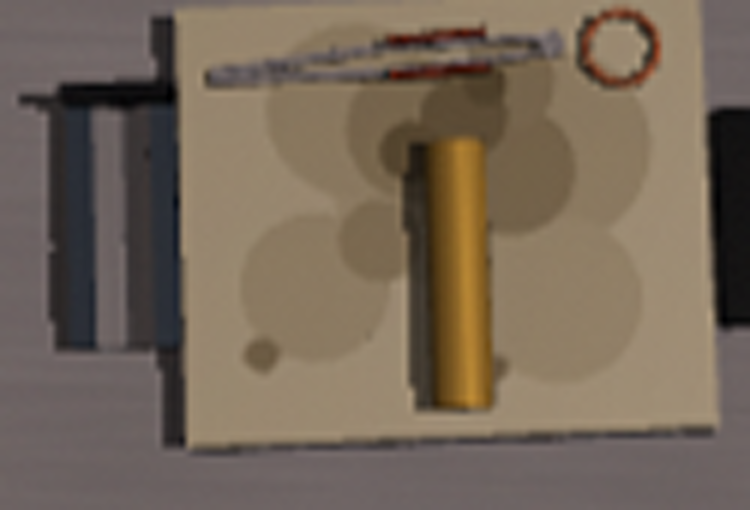

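The crop confirms it. The V-block abuts the board's left edge, with its bright groove at crop x≈95–153 and the black stop across the far end at y≈95. The pipe runs at crop x≈430–490, y≈137–408, nearly parallel to the board. The board and groove are yawed about 3.9°. I'll move above the scene, turning the jaws to lie along the pipe.

```bash
python3 -m handwheel '{"travel":[[0.043,-0.05,0.0],[0.043,-0.05,0.0],[0.043,-0.05,0.0],[0.043,-0.05,0.0],[0.043,-0.05,0.0]],"rotation":[[0,0,-0.125],[0,0,-0.125],[0,0,-0.125],[0,0,-0.125],[0,0,-0.125]]}' 0.6 10
python3 -m handwheel '{"travel":[[0.043,-0.05,0.0],[0.043,-0.05,0.0],[0.043,-0.05,0.0],[0.043,-0.05,0.0],[0.043,-0.05,0.0]],"rotation":[[0,0,-0.125],[0,0,-0.125],[0,0,-0.125],[0,0,-0.125],[0,0,-0.125]]}'
cat >> h.py <<'E'
from scipy.spatial.transform import Rotation as R
def pose():
    o=get_obs(); T=np.eye(4); T[:3,:3]=R.from_quat(o['eef_rot']).as_matrix(); T[:3,3]=o['position']; return T
def wplane(u,v,z,T):
    c=viewer.calibration('wrist'); f=192/np.tan(np.radians(c['fov_y'])/2); M=T@np.array(c['mount'])
    a=np.array([u-c['cx'],v-c['cy']]); r=np.linalg.norm(a)+1e-9; th=r/f
    d=M[:3,:3]@np.r_[a/r*np.sin(th),np.cos(th)]; o=M[:3,3]; return o+d*(z-o[2])/d[2]
E
python3 - <<'E'
from h import *
T=pose(); p,d=cam('wrist'); np.savez('pics/w1.npz',p=p,d=d,T=T); print(T.round(3)); print(get_obs()['width'])
cv2.imwrite('pics/w1.png',cv2.resize(p[...,::-1],(768,576),interpolation=cv2.INTER_CUBIC))
E
```

```text
time: 0.72
position: [330.9, 295.0, 216.0]
eef_rot: [0.421, 0.907, -0.001, -0.001]
force: [-0.3, -0.1, 0.3]
width: 56.5
time: 1.35
position: [532.9, 56.4, 215.2]
eef_rot: [0.688, 0.726, -0.0, -0.002]
force: [0.3, 0.6, 0.2]
width: 55.9
[[-5.40000e-02  9.99000e-01 -4.00000e-03  5.32945e+02]
 [ 9.99000e-01  5.40000e-02  2.00000e-03  5.63990e+01]
 [ 2.00000e-03 -4.00000e-03 -1.00000e+00  2.15236e+02]
 [ 0.00000e+00  0.00000e+00  0.00000e+00  1.00000e+00]]
55.820212240872465
```

View pics/w1.png

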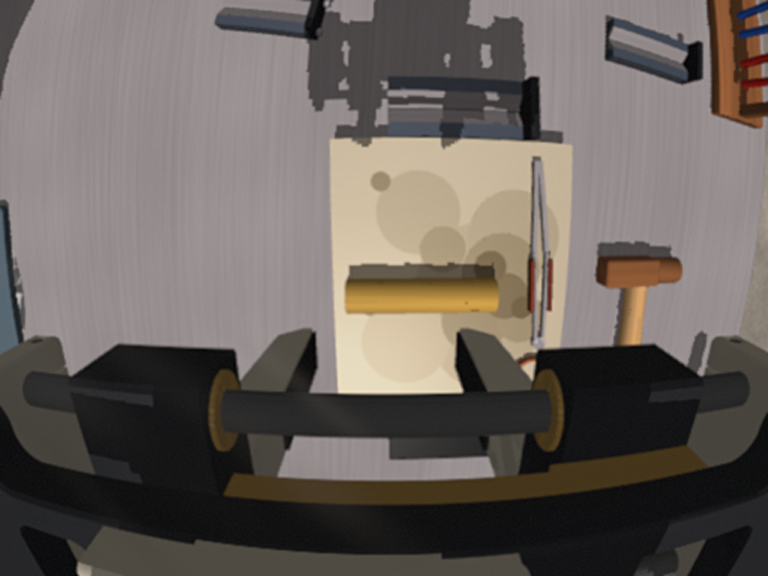

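The wrist view has up = +y and right = +x. The pipe spans (346–498, 277–313), the V-block (388–530, 78–138) with its stop at x≈524–538, and the board's left edge is at row ≈140. Next I'll turn these into positions.

Run:
```python
from h import *
z=np.load('pics/w1.npz'); p,d,T=z['p'],z['d'],z['T']
W=lambda u,v,h: wplane(u/1.5,v/1.5,h,T)
a=np.radians(3.9); Rf=np.array([[np.cos(a),np.sin(a)],[-np.sin(a),np.cos(a)]])
def show(n,u,v,h): q=W(u,v,h); print(n,q.round(1),'groove-frame',(Rf@q[:2]).round(1))
for n,u,v,h in [('block farL',388,78,23),('block farR',522,82,23),('block nearL',388,136,23),('grooveTopL',388,92,23),('grooveBotL',388,122,23),('grooveTopR',522,97,23),('grooveBotR',522,124,23),('stop base inner',524,110,23),('stop top inner',524,78,46),
 ('boardTL',331,140,25),('boardTR',572,145,25)]: show(n,u,v,h)
hsv=cv2.cvtColor(p,cv2.COLOR_RGB2HSV); m=((hsv[...,1]>130)&(hsv[...,0]>12)&(hsv[...,0]<32)).astype(np.uint8); m[:170]=0;m[215:]=0;m[:,:215]=0;m[:,345:]=0
c=max(cv2.findContours(m,0,1)[0],key=cv2.contourArea)
Q=np.float32([wplane(*k[0],39,T)[:2] for k in c]); r=cv2.minAreaRect(Q); print('pipe',r, 'groove-frame',Rf@np.array(r[0]))
for k in cv2.boxPoints(r): print(Rf@k)
# brightness profile over block column
print(p[45:98,300].tolist())
```

```text
block farL [527.2 206.6  23. ] groove-frame [540.1 170.3]
block farR [636.7 214.4  23. ] groove-frame [649.8 170.6]
block nearL [529.8 158.8  23. ] groove-frame [539.4 122.4]
grooveTopL [527.9 194.9  23. ] groove-frame [539.9 158.5]
grooveBotL [529.2 170.2  23. ] groove-frame [539.5 133.8]
grooveTopR [637.2 201.5  23. ] groove-frame [649.4 157.7]
grooveBotR [638.2 178.6  23. ] groove-frame [648.9 134.7]
stop base inner [639.4 190.6  23. ] groove-frame [650.9 146.7]
stop top inner [631.4 212.1  46. ] groove-frame [644.4 168.7]
boardTL [484.9 153.6  25. ] groove-frame [494.2 120.2]
boardTR [683.2 166.6  25. ] groove-frame [692.9 119.7]
pipe ((564.5123291015625, 34.90678787231445), (122.91105651855469, 27.710432052612305), 3.604841709136963) groove-frame [565.57927128  -3.56951666]
[504.19593316  10.60210114]
[504.05320399 -17.10796519]
[626.96260939 -17.74113447]
[627.10533856   9.96893187]
[[75, 71, 72], [74, 70, 71], [75, 71, 72], [75, 71, 71], [75, 70, 71], [73, 70, 70], [62, 59, 62], [44, 47, 51], [39, 43, 48], [39, 43, 49], [40, 44, 49], [40, 43, 50], [42, 44, 50], [42, 46, 50], [40, 43, 49], [49, 49, 53], [64, 61, 61], [67, 63, 64], [68, 64, 65], [65, 62, 62], [65, 62, 63], [64, 61, 61], [66, 61, 62], [65, 61, 62], [66, 63, 63], [66, 62, 63], [64, 60, 60], [58, 55, 55], [63, 60, 60], [73, 70, 70], [74, 70, 71], [72, 68, 68], [72, 68, 69], [74, 70, 70], [74, 70, 70], [73, 70, 69], [64, 62, 63], [44, 47, 51], [39, 43, 48], [39, 43, 49], [40, 44, 49], [41, 43, 50], [40, 44, 50], [40, 43, 49], [40, 42, 49], [38, 41, 47], [54, 53, 53], [87, 80, 70], [104, 95, 82], [103, 94, 80], [113, 104, 89], [151, 139, 118], [174, 161, 137]]
```

The measurements agree with the given sizes: block 110×48 mm, groove centre y'≈146, inner face of the stop x'≈650, pipe 123×28 mm at (x',y')≈(566,−4), leading end about 24 mm short. I'll come down on the pipe's −y side.

```bash
python3 -m handwheel '{"travel":[[0.017,-0.03,0.0],[0.017,-0.03,0.0],[0,0,-0.05],[0,0,-0.05],[0,0,-0.03]],"rotation":[[0,0,0.014],[0,0,0],[0,0,0],[0,0,0],[0,0,0]]}'
```

```text
time: 2.02
position: [574.9, -15.0, 81.8]
eef_rot: [0.687, 0.727, 0.0, 0.002]
force: [0.2, 1.3, -0.2]
width: 55.3
```

```bash
python3 -m handwheel '{"travel":[[-0.004,0.005,-0.03],[0,0.005,-0.014],[0,0.005,-0.005],[0,0.005,0],[0,0,0]],"rotation":[[0,0,0.012],[0,0,0],[0,0,0],[0,0,0],[0,0,0]]}'
```

```text
time: 2.65
position: [569.8, 6.9, 29.9]
eef_rot: [0.682, 0.731, -0.001, 0.001]
force: [-0.1, -0.5, -0.0]
width: 55.6
```

```bash
python3 -m handwheel '{"travel":[[-0.0003,0.004,0.001],[-0.0003,0.004,0.001],[-0.0003,0.005,0],[-0.0003,0.005,0],[-0.0003,0.005,0]],"rotation":[[0,0,0],[0,0,0],[0,0,0],[0,0,0],[0,0,0]]}'
python3 - <<'E'
from h import *
T=pose(); p,d=cam('wrist'); cv2.imwrite('pics/w2.png',cv2.resize(p[...,::-1],(768,576),interpolation=cv2.INTER_CUBIC)); print(T[:3,3])
E
```

```text
time: 3.28
position: [570.3, 30.5, 34.7]
eef_rot: [0.683, 0.731, 0.001, 0.003]
force: [0.0, -1.0, -0.0]
width: 55.8
[570.28918932  30.49650117  34.72799183]
```

View pics/w2.png

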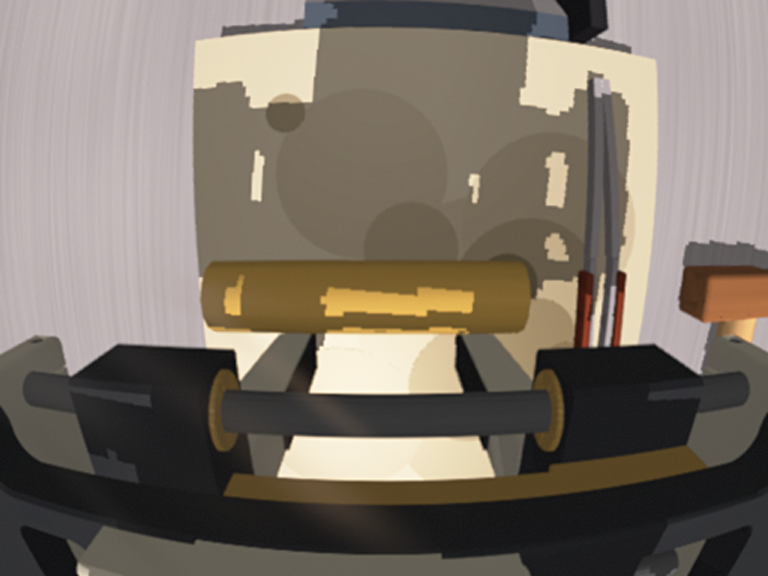

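The pipe is square against both fingers and has rolled forward. The board ahead to the V-block is clear, so I'll keep rolling.

```bash
for i in 1; do python3 -m handwheel '{"travel":[[-0.0003,0.005,-0.001],[-0.0003,0.005,-0.001],[-0.0003,0.005,-0.001],[-0.0003,0.005,0],[-0.0003,0.005,0]],"rotation":[[0,0,0],[0,0,0],[0,0,0],[0,0,0],[0,0,0]]}'; done
python3 -m handwheel '{"travel":[[-0.0003,0.005,0],[-0.0003,0.005,0],[-0.0003,0.005,0],[-0.0003,0.005,0],[-0.0003,0.005,0]],"rotation":[[0,0,0],[0,0,0],[0,0,0],[0,0,0],[0,0,0]]}'
```

```text
time: 3.95
position: [568.2, 57.7, 31.1]
eef_rot: [0.682, 0.731, 0.0, 0.003]
force: [0.5, 0.2, 0.8]
width: 56.0
time: 4.58
position: [566.7, 84.5, 31.2]
eef_rot: [0.682, 0.731, 0.0, 0.003]
force: [0.2, -1.4, 0.8]
width: 55.6
```

```bash
python3 -m handwheel '{"travel":[[-0.0003,0.005,0],[-0.0003,0.005,0],[-0.0003,0.005,0],[-0.0003,0.005,0],[-0.0003,0.005,0]],"rotation":[[0,0,0],[0,0,0],[0,0,0],[0,0,0],[0,0,0]]}'
```

```text
time: 5.2
position: [565.0, 111.2, 31.2]
eef_rot: [0.682, 0.731, 0.0, 0.003]
force: [0.3, -0.6, 0.5]
width: 56.0
```

```bash
python3 -m handwheel '{"travel":[[-0.0003,0.005,0],[-0.0003,0.004,0],[-0.0003,0.003,0],[0,0,0],[0,0,0]],"rotation":[[0,0,0],[0,0,0],[0,0,0],[0,0,0],[0,0,0]]}'
python3 - <<'E'
from h import *
T=pose(); p,d=cam('wrist'); cv2.imwrite('pics/w3.png',cv2.resize(p[...,::-1],(768,576),interpolation=cv2.INTER_CUBIC)); print(T[:3,3],viewer.calibration('wrist')['mount'])
E
```

```text
time: 5.82
position: [563.7, 124.7, 30.9]
eef_rot: [0.682, 0.731, 0.0, 0.003]
force: [-0.5, -0.1, 0.9]
width: 55.8
[563.70873027 124.71484203  30.94636099] [[-7.27222748e-04 -9.70068517e-01 -2.42830278e-01  6.74531752e+01]
 [ 9.99999420e-01 -8.98465421e-04  5.94450962e-04  7.84910643e-01]
 [-7.94832771e-04 -2.42829704e-01  9.70068607e-01 -1.65785155e+02]
 [ 0.00000000e+00  0.00000000e+00  0.00000000e+00  1.00000000e+00]]
```

View pics/w3.png

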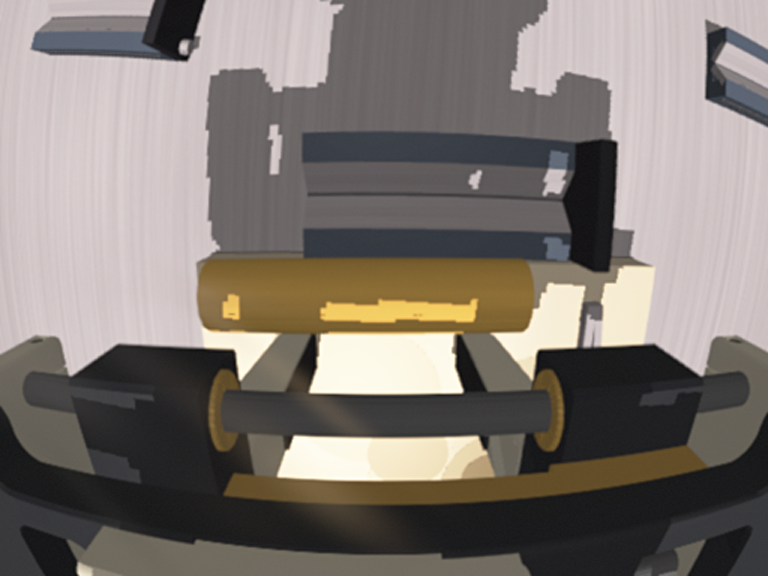

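The pipe is touching the fingers, parallel to the groove (rows 195) and just short of the V-block. The last stretch takes it over the lip.

```bash
python3 -m handwheel '{"travel":[[-0.0003,0.004,0],[-0.0003,0.005,0],[-0.0003,0.005,0],[-0.0003,0.005,0],[-0.0003,0.004,0]],"rotation":[[0,0,0],[0,0,0],[0,0,0],[0,0,0],[0,0,0]]}'
python3 -m handwheel '{"travel":[[-0.0003,0.003,0],[0,0,0],[0,0,0],[0,0,0]],"rotation":[[0,0,0],[0,0,0],[0,0,0],[0,0,0]]}'
python3 - <<'E'
from h import *
T=pose(); p,d=cam('wrist'); cv2.imwrite('pics/w4.png',cv2.resize(p[...,::-1],(768,576),interpolation=cv2.INTER_CUBIC)); print(T[:3,3]); np.savez('pics/w4.npz',p=p,T=T)
E
```

```text
time: 6.5
position: [562.2, 148.9, 31.0]
eef_rot: [0.682, 0.731, 0.0, 0.003]
force: [-0.1, -0.2, 0.2]
width: 55.9
time: 7.0
position: [561.7, 152.5, 30.8]
eef_rot: [0.682, 0.731, 0.0, 0.002]
force: [0.2, -0.1, -0.5]
width: 55.9
[561.6724305  152.5400773   30.84836948]
```

View pics/w4.png

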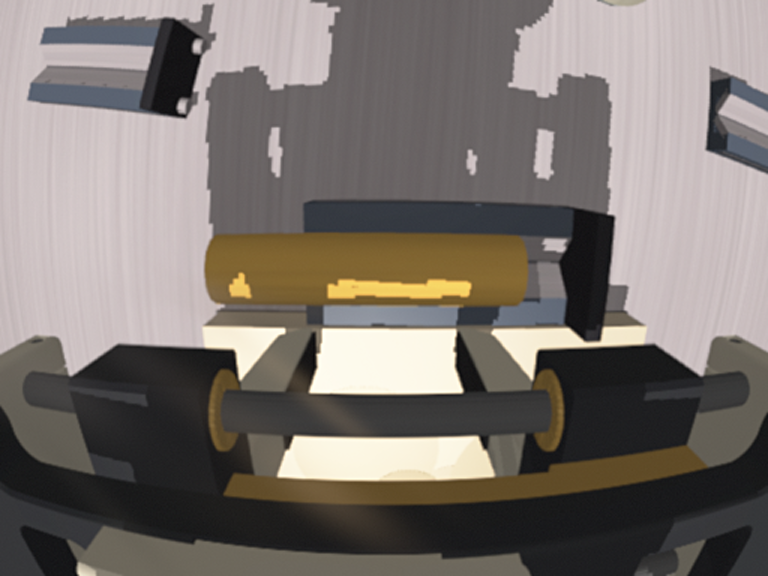

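The pipe has dropped into the groove: it spans rows 233–305, centred within the block at 202–325, with its near end at (206,268) and leading end at (527,270). The stop face is at about x=564.

```bash
python3 - <<'E'
from h import *
T=np.load('pics/w4.npz')['T']; a=np.radians(3.9); Rf=np.array([[np.cos(a),np.sin(a)],[-np.sin(a),np.cos(a)]])
for n,u,v,h in [('near end',206,268,34),('lead',527,268,34),('pipe top edge',400,233,30),('pipe bottom edge',400,305,30),('stop inner',564,262,30),('block near-x',303,203,23)]:
    q=wplane(u/1.5,v/1.5,h,T); print(n,q.round(1),(Rf@q[:2]).round(1))
E
python3 -m handwheel '{"travel":[[0,-0.01,0.02],[0,0,0.04],[-0.01,0,0.03],[-0.025,0.005,0],[-0.03,0.01,0]],"rotation":[[0,0,0],[0,0,0],[0,0,0],[0,0,0],[0,0,0]]}' 0
```

```text
near end [489.9 182.7  34. ] [501.2 149. ]
lead [614.5 191.   34. ] [626.1 148.8]
pipe top edge [564.7 200.   30. ] [577.  161.1]
pipe bottom edge [566.9 172.   30. ] [577.3 133. ]
stop inner [631.6 194.   30. ] [643.3 150.6]
block near-x [526.4 208.7  23. ] [539.4 172.4]
time: 7.68
position: [496.9, 155.8, 123.2]
eef_rot: [0.683, 0.73, 0.0, 0.003]
force: [0.1, 0.9, 0.2]
width: 10.5
```

```bash
python3 -m handwheel '{"travel":[[-0.018,0.01,0],[-0.012,0.008,0],[0,0,0],[0,0,0],[0,0,0]],"rotation":[[0,0,0],[0,0,0],[0,0,0],[0,0,0],[0,0,0]]}'
```

```text
time: 8.3
position: [466.1, 175.0, 123.5]
eef_rot: [0.683, 0.73, 0.001, 0.003]
force: [0.1, -0.0, 0.7]
width: 0.4
```

```bash
python3 -m handwheel '{"travel":[[-0.011,0.003,0],[0,0,-0.045],[0,0,-0.035],[0,0,-0.008],[0,0,0]],"rotation":[[0,0,0],[0,0,0],[0,0,0],[0,0,0],[0,0,0]]}'
python3 - <<'E'
from h import *
T=pose(); p,d=cam('wrist'); cv2.imwrite('pics/w5.png',cv2.resize(p[...,::-1],(768,576),interpolation=cv2.INTER_CUBIC)); print(T[:3,3])
E
```

```text
time: 8.93
position: [455.1, 178.0, 34.7]
eef_rot: [0.684, 0.73, 0.002, 0.004]
force: [-0.5, -0.3, -0.2]
width: 0.9
[455.08756791 178.04786227  34.72805138]
```

View pics/w5.png

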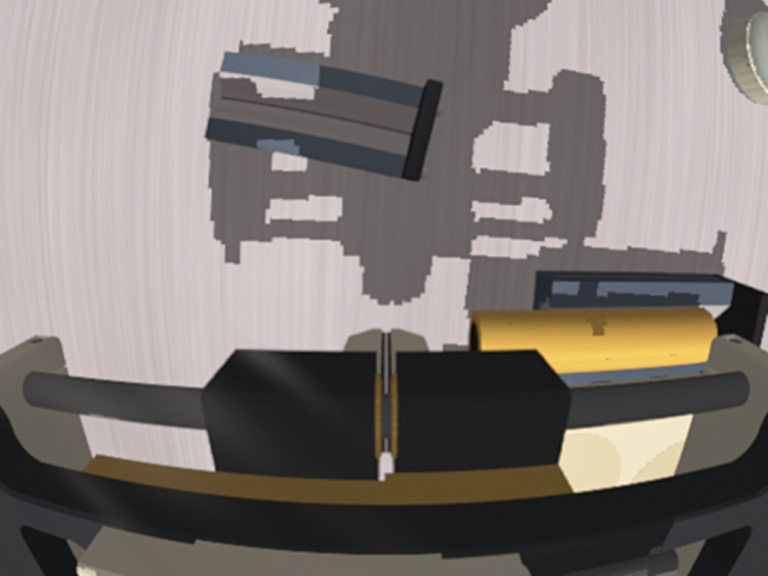

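The finger (right edge ≈430) is in line with the pipe end (472), with a gap of about 17–20 mm. I'll go lower and approach gently.

```bash
python3 -m handwheel '{"travel":[[0.004,0.0003,-0.007],[0.004,0.0003,-0.005],[0.003,0.0002,-0.001],[0.002,0.0002,0],[0.002,0.0002,0]],"rotation":[[0,0,0],[0,0,0],[0,0,0],[0,0,0],[0,0,0]]}'
python3 -m handwheel '{"travel":[[0.002,0.0002,0],[0.002,0.0002,0],[0.002,0.0002,0]],"rotation":[[0,0,0],[0,0,0],[0,0,0]]}'
```

```text
time: 9.6
position: [473.9, 179.8, 24.1]
eef_rot: [0.684, 0.73, 0.004, 0.006]
force: [-0.1, 0.4, -0.2]
width: 0.5
time: 9.98
position: [476.7, 180.1, 23.8]
eef_rot: [0.684, 0.73, 0.002, 0.004]
force: [-6.6, -0.8, 6.0]
width: 0.4
```

```bash
python3 -m handwheel '{"travel":[[0.002,0.0002,0.0005],[0.002,0.0002,0.0005]],"rotation":[[0,0,0],[0,0,0]]}'
python3 -m handwheel '{"travel":[[0.002,0.0002,0.0003],[0.002,0.0002,0]],"rotation":[[0,0,0],[0,0,0]]}'
```

```text
time: 10.22
position: [476.6, 180.1, 24.2]
eef_rot: [0.683, 0.73, -0.001, 0.001]
force: [-5.0, -1.1, 2.5]
width: 0.6
time: 10.48
position: [476.3, 180.1, 24.0]
eef_rot: [0.683, 0.73, -0.005, -0.001]
force: [-5.2, -1.1, 4.8]
width: 0.4
```

```bash
python3 -m handwheel '{"travel":[[0.003,0.0003,0.0005],[0.004,0.0003,0.0005]],"rotation":[[0,0,0],[0,0,0]]}'
python3 -m handwheel '{"travel":[[0.004,0.0003,0.0005],[0.005,0.0003,0.0005]],"rotation":[[0,0,0],[0,0,0]]}'
```

```text
time: 10.72
position: [476.8, 180.1, 24.1]
eef_rot: [0.683, 0.73, -0.01, -0.005]
force: [-9.3, -0.7, 6.6]
width: 0.7
time: 10.98
position: [477.8, 180.1, 24.1]
eef_rot: [0.683, 0.73, -0.016, -0.01]
force: [-11.2, -1.3, 8.3]
width: 0.2
```

It's stalling at about 11 N. The tip has tilted back about 2°, so contact is high on the pipe and it levers. I'll back off and tilt the tool so the finger tip leads and pushes low.

```bash
python3 -m handwheel '{"travel":[[-0.006,0,0],[0,0,-0.001],[0,0,-0.002],[0,0,0]],"rotation":[[0.01,-0.06,0],[0,-0.06,0],[0,0,0],[0,0,0]]}'
python3 - <<'E'
from h import *
T=pose(); print(T.round(3)); p,d=cam('side'); q=p[120:200,160:320]; cv2.imwrite('pics/s2.png',cv2.resize(q[...,::-1],(800,400),interpolation=cv2.INTER_CUBIC))
E
```

```text
time: 11.48
position: [472.6, 180.3, 21.3]
eef_rot: [0.682, 0.73, 0.03, 0.031]
force: [0.1, 0.2, -0.3]
width: 0.2
[[-6.70000e-02  9.94000e-01  8.60000e-02  4.72631e+02]
 [ 9.98000e-01  6.80000e-02  1.00000e-03  1.80250e+02]
 [-5.00000e-03  8.60000e-02 -9.96000e-01  2.12890e+01]
 [ 0.00000e+00  0.00000e+00  0.00000e+00  1.00000e+00]]
```

View pics/s2.png

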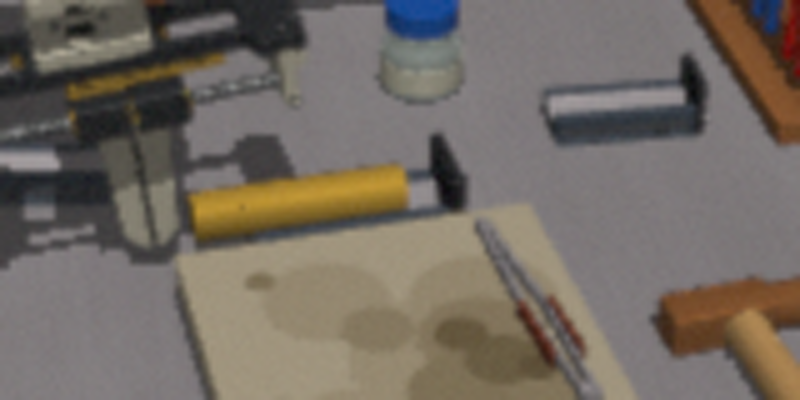

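The side view shows the pipe lying level in the groove, with the shut fingers just behind its near end at (190,215). I'll push low, with the tip leading.

```bash
python3 -m handwheel '{"travel":[[0.003,0.0002,0],[0.003,0.0002,0],[0.004,0.0003,0]],"rotation":[[0,0,0],[0,0,0],[0,-0.005,0]]}'
python3 -m handwheel '{"travel":[[0.004,0.0003,0.0],[0.005,0.0003,0.0]],"rotation":[[0,-0.01,0],[0,-0.01,0]]}'
```

```text
time: 11.9
position: [482.8, 180.8, 20.9]
eef_rot: [0.682, 0.73, 0.03, 0.032]
force: [-8.6, -0.7, 4.8]
width: -0.1
time: 12.15
position: [484.4, 180.7, 19.1]
eef_rot: [0.682, 0.73, 0.031, 0.034]
force: [-16.1, -0.1, 13.3]
width: 0.5
```

```bash
python3 -m handwheel '{"travel":[[0.003,0.0002,0.002],[0.004,0.0003,0.002]],"rotation":[[0,-0.005,0],[0,-0.005,0]]}'
python3 -m handwheel '{"travel":[[0.004,0.0003,0.002],[0.004,0.0003,0.002]],"rotation":[[0,-0.005,0],[0,-0.005,0]]}'
python3 - <<'E'
from h import *
p,d=cam('side'); q=p[120:200,160:320]; np.save('pics/s3.npy',p)
hsv=cv2.cvtColor(p,cv2.COLOR_RGB2HSV)
m=((hsv[...,1]>150)&(hsv[...,0]>15)&(hsv[...,0]<32)).astype(np.uint8); m[:120]=0;m[180:]=0;m[:,:190]=0;m[:,260:]=0
ys,xs=np.nonzero(m); print(len(xs),xs.min(),xs.max(), 'z of TCP',pose().round(3)[:3,2])
for u in (xs.min(),xs.max()):
    k=xs>=u-0 if u==xs.max() else xs<=u; v=ys[k].mean(); print(u,v,plane('side',u,v,34).round(1))
E
```

```text
time: 12.4
position: [489.6, 181.1, 22.2]
eef_rot: [0.682, 0.73, 0.033, 0.037]
force: [-2.1, -0.3, -1.7]
width: 0.6
time: 12.65
position: [498.3, 181.6, 26.2]
eef_rot: [0.682, 0.729, 0.037, 0.04]
force: [-1.1, -0.6, -0.4]
width: 0.7
405 190 248 z of TCP [ 0.11  -0.002 -0.994]
190 133.5 [489.5 336.2  34. ]
248 157.0 [635.2 178.4  34. ]
```

The pipe slid. By dead reckoning about 3 mm remains, so I'll nudge it gently until the force rises.

```bash
python3 -m handwheel '{"travel":[[0.001,0.0,-0.001]],"rotation":[[0,0,0]]}'
python3 -m handwheel '{"travel":[[0.002,0.0001,0]],"rotation":[[0,0,0]]}'
python3 -m handwheel '{"travel":[[0.002,0.0001,0.0005]],"rotation":[[0,-0.004,0]]}'
python3 - <<'E'
from h import *
T=pose();p,d=cam('wrist'); q=p[170:260,290:512]; cv2.imwrite('pics/w6.png',cv2.resize(p[130:290,300:512,::-1],(795,600),interpolation=cv2.INTER_CUBIC)); np.savez('pics/w6.npz',p=p,T=T)
E
```

```text
time: 12.82
position: [499.4, 181.7, 25.7]
eef_rot: [0.682, 0.729, 0.036, 0.04]
force: [-8.0, -0.2, 6.9]
width: 0.7
time: 12.95
position: [499.4, 181.8, 25.6]
eef_rot: [0.682, 0.73, 0.035, 0.039]
force: [-10.3, -0.8, 7.7]
width: 0.3
time: 13.08
position: [500.5, 181.8, 26.0]
eef_rot: [0.682, 0.729, 0.036, 0.04]
force: [-2.0, -0.2, -2.1]
width: 0.7
```

View pics/w6.png

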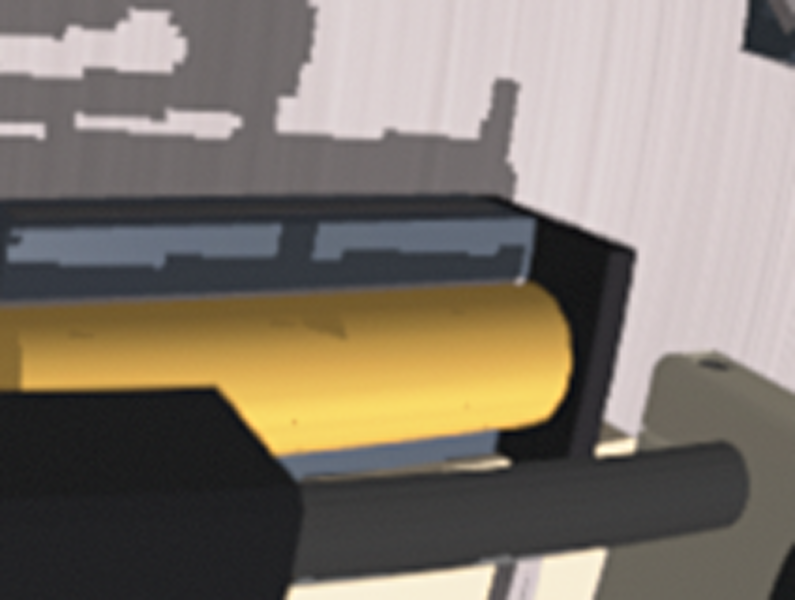

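The leading end now covers nearly the whole gap to the stop (rim at (570,350), block meets stop at (530,280)). I'll nudge on until it stalls firmly.

```bash
python3 -m handwheel '{"travel":[[0.002,0.0001,0]],"rotation":[[0,0,0]]}'
python3 -m handwheel '{"travel":[[0.002,0.0001,0.001]],"rotation":[[0,-0.004,0]]}'
python3 -m handwheel '{"travel":[[0.002,0.0001,0.001]],"rotation":[[0,-0.004,0]]}'
python3 -m handwheel '{"travel":[[0.003,0.0001,0.001]],"rotation":[[0,-0.004,0]]}'
```

```text
time: 13.25
position: [503.3, 181.9, 26.1]
eef_rot: [0.682, 0.729, 0.036, 0.041]
force: [-1.8, 0.3, -1.6]
width: 0.5
time: 13.38
position: [503.4, 181.8, 26.2]
eef_rot: [0.682, 0.729, 0.036, 0.041]
force: [-7.3, 0.2, -1.9]
width: 0.6
time: 13.5
position: [503.4, 181.8, 26.2]
eef_rot: [0.682, 0.729, 0.036, 0.041]
force: [-5.3, 0.2, -1.8]
width: 0.7
time: 13.62
position: [503.4, 181.7, 26.0]
eef_rot: [0.682, 0.729, 0.035, 0.04]
force: [-10.6, 0.6, 2.3]
width: 0.7
```

```bash
python3 -m handwheel '{"travel":[[0.004,0.0002,0.001]],"rotation":[[0,-0.006,0]]}'
python3 -m handwheel '{"travel":[[0.005,0.0002,0.001]],"rotation":[[0,-0.006,0]]}'
python3 -m handwheel '{"travel":[[0.005,0.0002,0.001]],"rotation":[[0,-0.006,0]]}'
```

```text
time: 13.75
position: [503.4, 181.9, 25.8]
eef_rot: [0.682, 0.729, 0.034, 0.04]
force: [-13.8, 1.4, 6.8]
width: 0.3
time: 13.88
position: [503.3, 181.9, 25.7]
eef_rot: [0.682, 0.73, 0.032, 0.039]
force: [-17.8, -0.3, 13.0]
width: 0.6
time: 14.0
position: [503.3, 181.9, 25.8]
eef_rot: [0.682, 0.73, 0.031, 0.038]
force: [-16.4, -0.6, 11.7]
width: 0.4
```

It holds firm at 16–18 N, more than the 12 N sliding limit, so it is on the stop. I'll back off, lift clear and check from above.

```bash
python3 -m handwheel '{"travel":[[-0.008,0,0],[-0.02,0,0],[-0.015,0,0.02],[-0.01,0,0.05],[-0.02,0,0.06]],"rotation":[[0,0,0],[0,0,0],[0,0.07,0],[0,0,0],[0,0,0]]}'
python3 -m handwheel '{"travel":[[-0.05,0,0.05],[-0.06,0,0.05],[-0.06,0,0],[0,0,0],[0,0,0]],"rotation":[[0,0,0],[0,0,0],[0,0,0],[0,0,0],[0,0,0]]}'
python3 - <<'E'
from h import *
p,d=cam('top'); hsv=cv2.cvtColor(p,cv2.COLOR_RGB2HSV)
m=((hsv[...,1]>130)&(hsv[...,0]>15)&(hsv[...,0]<32)).astype(np.uint8); m[:170]=0;m[235:]=0;m[:,:165]=0;m[:,275:]=0
c=max(cv2.findContours(m,0,1)[0],key=cv2.contourArea)
Q=np.float32([plane('top',*k[0],34)[:2] for k in c]); r=cv2.minAreaRect(Q); a=np.radians(3.9); Rf=np.array([[np.cos(a),np.sin(a)],[-np.sin(a),np.cos(a)]]); print(r,Rf@np.array(r[0]))
cv2.imwrite('pics/t2.png',cv2.resize(p[150:250,150:290,::-1],(800,571),interpolation=cv2.INTER_CUBIC))
E
```

```text
time: 14.62
position: [432.4, 181.7, 156.8]
eef_rot: [0.683, 0.73, 0.008, 0.013]
force: [1.2, 0.8, 0.2]
width: 0.8
time: 15.25
position: [284.6, 183.1, 251.4]
eef_rot: [0.683, 0.73, 0.021, 0.022]
force: [0.5, 0.1, -0.4]
width: 0.6
((577.7806396484375, 184.86734008789062), (119.4032211303711, 26.8331241607666), 2.3356010913848877) [589.01646666 145.14132073]
```

View pics/t2.png

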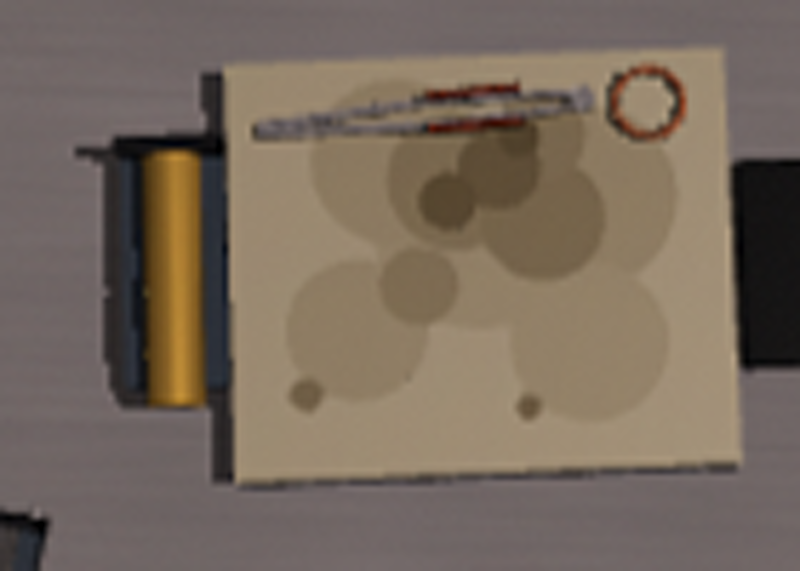

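The pipe lies in the groove with its end on the black stop at (172,152). It measures (589.0, 145.1) in groove axes against the expected (590, 146). Nothing else has shifted in this view.

```bash
python3 -c "
from station import robot
print(robot.hand_in())"
```

```text
the job is handed in; nothing more can be done
None
```

I rolled the pipe across the board with two spread fingers until it dropped into the V-block's groove. I then pushed on its end with the shut fingertips until it rested against the black stop, and handed the job in with the arm well clear, about 15 s in.

- **Against the stop:** the pipe stopped moving and held against 16–18 N, more than the 12 N it needs to slide. The largest force read was about 21 N (17.8 N along the push and 13.0 N upward). That reading comes at the end of each move, so a peak in between could have been missed.
- **Position:** the top camera put the pipe's middle within about 1–2 mm of the expected seated spot, lying in the groove with its end at the stop.
- **Disagreements:** the fitted pipe angle was 2.3°, against the roughly 3.9° I measured for the board and groove. The top camera's coarse pixels allow that much error, and the picture shows the pipe seated. I did not measure the pipe's final height.
- **Sliding:** the first pushes stalled at about 11 N because the tool tilted and contact was too high on the pipe. I backed off, tilted the tip forward and pushed lower. The pipe then slid in short jerks.
- **Other things:** the tweezers, bangle and charcoal look unmoved in the last picture. I did not check the flux, dish, mallet, stub or brush again, but the arm felt no contact near them.

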